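Clamp a saddle bracket on the rail with the trigger clamp

TASK

Hang the steel saddle bracket over the square rail of the small bench press, upright and opposite the clamp pad, and let go of it. Then pump the clamp's trigger (squeeze it towards the fixed handle and let it spring back, without pushing the jaw or pad by hand) until the sprung pad meets the bracket, and squeeze gently on until the pad is pushed about half way into the jaw, never all the way. The bracket must stay pressed: finish while still holding the trigger squeezed.

Things in the scene. Friction and masses are not known exactly. Their poses are not given: they have to be found in the camera images.
- press: Fixed bench press on 12 mm steel base plates. Origin on the table under the middle of the rail. Its y axis points from the clamp to the rail (the jaw presses that way), x along the rail, z up. The square aluminium rail (26 x 26 mm, 200 mm long along x, top 68 mm above the table, free over its middle 180 mm) is at y = 0; at negative y follow pad, jaw, then housing with trigger and handle.
- rail_mid (a point): Centre of the rail's section at mid length, 55 mm above the table, straight opposite the pad. Axes as the press.
- trigger_grip (a point): On the trigger, a black upright lever (24 mm wide along press x, 12 mm thick): middle of its face towards the rail, 60 mm from the pivot, about 158 mm above the table; its top is 25 mm further up. Pivot 100 mm above the table at press y = -130 mm. At rest it leans 0.17 rad to the rail. Moves with the trigger.
- handle_grip (a point): On the fixed black handle (29 mm wide along x, 14 mm thick, top 185 mm above the table): middle of its face away from the rail, 160 mm above the table, at press y = -170 mm. From this face to the trigger's outer face is about 56 mm at rest, 36 mm fully squeezed; a gripper from above, closing along press y, can straddle both.
- pad_face (a point): Centre of the pad's flat face that looks to the rail (pad 36 mm wide, 28 mm high, centre 55 mm above the table). Moves with jaw and pad.
- trigger (a joint): Trigger angle, rad: 0 at rest, 0.34 fully squeezed (20 mm of travel at trigger_grip). A spring takes it back (2.5 N at trigger_grip at rest, 4.5 N squeezed). Squeezing pushes the jaw forward by a pawl on 9 mm teeth, 0.62 x the travel at trigger_grip, the first few mm being lost: 9 mm for each full squeeze after full return (0 to 9 on the first). When it springs back the jaw stays.
- jaw (a joint): How far the toothed jaw bar has come forward, m: 0 drawn right back (pad face 65 mm from the rail's centre line), at most 0.062. About 5 N of friction holds it between squeezes: when the trigger is let go, a pad pushed in by more than about 3 mm drives the jaw back until about 3 mm are left, or until a tooth catches.
- pad (a joint): How far the pad is pushed into the jaw against its spring, m: 0 free, 0.011 fully in. 1.5 N per mm. From the side, the gap between pad and jaw block shrinks from 11 mm to 0. Half way in (5.5 mm) needs some 8 N at trigger_grip besides the trigger's own spring. The bracket, pressed home on the rail, stops the pad face 19 mm from the rail's centre line.
- bracket_fin (a point): Centre of the upright fin on top of the bracket, the place to grip: fin 50 mm long (bracket x), 14 mm thick (y), 35 mm high. It is 68.5 mm above the bracket's feet, 23.5 mm above the underside of the bridge. Hung on the rail, bracket x runs along the rail (either way round) and this point is 91.5 mm above the table.
- bracket_mid (a point): Centre of the loose steel saddle bracket (0.18 kg), half-way up, 43 mm above its feet: an upside-down U standing on its legs on the table, 60 mm long (its x), 48 mm wide (its y), legs 6 mm thick and 45 mm high, 36 mm between them, a 6 mm bridge above them and a fin on that. Whole height 86 mm.
Not all that is in view belongs to the job. Leave any orange or pink look-alike of the part that bears bracket_fin alone.

How it is judged:
By the outcome, as a careful person would: the job done as asked, in the order asked, and still so for the second after the job is handed in, while the arm keeps its last pose, push and grip.
It also fails if it takes over 67 s, if anything falls off the work surface, if the arm or the gripper's body presses on something with over 40 N, if the wrist force passes 120 N, or if a joint passes its speed limit or range.

ROBOT

A 6-joint arm with a two-finger parallel gripper is mounted at the origin on the work surface. World frame = base frame: x ahead of the robot, y to its left, z up, the work surface at z = 0. Lengths are in m, angles in rad, forces in N, time in s.
With the tool pointing down it reaches from about 0.35 to 0.85 m from the base axis. Payload 8.1 kg.
Tool frame: the origin (TCP) lies on the centre line of the jaws, within the pads' length; the fingertips stand 22 mm ahead of it and the grasp point (between the pads) lies 3 mm ahead of it; y points along the fingers, x is the direction in which the jaws open and shut, and the axes are right-handed (so a half turn about y gives the same grasp; the last joint's range is limited). The gripper opens to 85 mm and grips with 20 to 120 N. Pads are 22 mm wide; open, the fingers measure 114 mm over their backs; the gripper's body (76 mm by 85 mm) begins 54 mm behind the grasp point. The pads swing forward as they close: fully open they stand 13 mm farther back than shut.
Start: joints at [1.196, 0.13, 1.488, -0, 1.523, -0.085], TCP at [0.171, 0.575, 0.253] pointing down, gripper open.
Joint ranges: [-2.96, 2.96], [-0.89, 2.26], [0.02, 2.5], [-1.34, 4.48], [0, 2.73], [-2.66, 2.66]. Speed limits (rad/s): [2.39, 2.39, 2.79, 3.14, 3.14, 3.14].

INTERFACE

Orientations are given as a unit quaternion [x, y, z, w].
In Python, from station import r gives the robot as it stands. Calls block until the motion is done:
- r.move_ptp(position, orientation): joint-space move of the TCP to a pose.
- r.move_linear(position, attitude=None, velocity=0.15, contact_N=None): straight line of the TCP; attitude=None keeps the orientation; velocity is the mean speed in m/s. With contact_N (N) it stops when the force on the tool has changed by that much, and returns True; else False.
- r.set_joints(angles): joint-space move.
- r.command_gripper(opening, grip_force=None): opening from 0.0 (shut) to 1.0 (fully open); grip_force is the grip in N (None keeps the last); returns when the fingers have stopped.
- r.sleep(seconds).
- r.inverse_kinematics(position, orientation): joint angles nearest the present ones, or None.
- r.camera(name): name is "scene" or "top" or "wrist"; returns the picture (384x512x3 uint8, red, green, blue); there is no depth.
- r.camera_info(name): a dict with "K" (3x3 intrinsics, pixels), "R" (3x3) and "t" (3): a world point X has camera coordinates R X + t. Camera axes: x right, y down, z forward; pixel columns grow to the right and rows downward; lengths in m; the calibration is good to about 2 mm. A picture is of the moment at which its call begins: read the wrist's pose just before it. camera_info takes no time and is no camera call; for the wrist camera it gives the pose at the moment of the call.
A pose or a line that the arm cannot do raises r.PlanningError and nothing moves.
- r.close_job(): hands the job in, once; it reports no verdict.
Readings, each from a call of its own:
- r.read_t(): time.
- r.read_joint_pos(): joint angles.
- r.read_joint_velocities(): joint speeds.
- r.read_joint_efforts(): joint torques, N m.
- r.read_tool_pos(): TCP position.
- r.read_eef_rot(): TCP orientation.
- r.read_wrist_force(): force on the tool from outside, world axes, zero at the start.
- r.read_torque(): the same for the moment, N m.
- r.read_grip_width(): opening from 0.0 (shut) to 1.0 (fully open).
Only numpy, scipy, OpenCV 4.12 (cv2) and the standard library are available. Lean on these libraries where they do the work, as an engineer would, in place of code of your own. Each camera call takes 0.05 s, during which the arm holds its last target. There are 200 camera calls.

## Working session

There is one attempt and no reset: what is moved stays moved. The work goes in short steps, each a Python script; the robot and the scene stay as the last script left them, time stands still between calls to the robot, and variables do not carry over. Pictures are saved under pics/ and viewed, about 8 in all and at most 12, crops included, and the job is handed in when it is done.

```bash
ls; mkdir -p pics; python3 - <<'E'
from station import r
import cv2,numpy as np
a=r.camera("scene");b=r.camera("top")
cv2.imwrite("pics/s0.png",a[:,:,::-1]);cv2.imwrite("pics/t0.png",b[:,:,::-1])
for n in("scene","top","wrist"):
    i=r.camera_info(n);print(n,np.round(i["K"],1).tolist(),np.round(i["R"],4).tolist(),np.round(i["t"],4).tolist())
print(r.read_t(),r.read_tool_pos(),r.read_eef_rot())
E
```

```text
pics
scene [[452.5, 0.0, 260.6], [0.0, 452.5, 187.0], [0.0, 0.0, 1.0]] [[0.6862, 0.7273, 0.0125], [0.5291, -0.4872, -0.6948], [-0.4992, 0.4834, -0.7191]] [-0.487, -0.1664, 1.2598]
top [[401.6, 0.0, 258.0], [0.0, 401.6, 195.7], [0.0, 0.0, 1.0]] [[-0.1495, -0.9888, 0.0041], [-0.9646, 0.1449, -0.2205], [0.2175, -0.0369, -0.9754]] [0.2018, 0.5734, 0.897]
wrist [[328.7, 0.0, 256.6], [0.0, 328.7, 187.3], [0.0, 0.0, 1.0]] [[0.2862, 0.9582, -0.0015], [0.9136, -0.2724, 0.3018], [0.2887, -0.0878, -0.9534]] [-0.5985, -0.0397, 0.3792]
0.1 [0.17124219 0.57456242 0.25235926] [ 0.56725622  0.42205775 -0.42306537 -0.5666598 ]
```

View both.

View pics/s0.png

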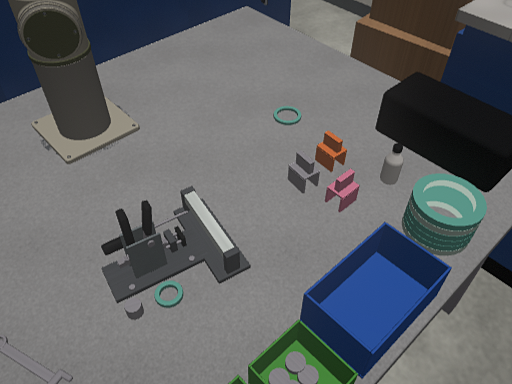

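View pics/t0.png

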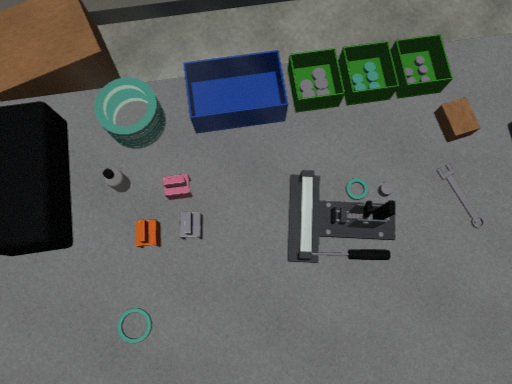

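Three U-shaped candidates: grey (scene 303,172 / top 190,225), orange (scene 331,150 / top 147,233) and pink (scene 342,189 / top 176,186). The grey one fits "steel". I'll confirm it in a crop and measure it along with the rail.

```bash
cat > h.py <<'E'
import cv2,numpy as np
from station import r
def ray(n,uv,info=None):
    i=info or r.camera_info(n);K,R,t=[np.array(i[k],float) for k in("K","R","t")]
    uv=np.atleast_2d(uv).astype(float)
    d=(R.T@np.linalg.inv(K)@np.c_[uv,np.ones(len(uv))].T).T
    return -R.T@t,d
def onz(n,uv,z,info=None):
    c,d=ray(n,uv,info);return c+d*((z-c[2])/d[:,2])[:,None]
def proj(n,X,info=None):
    i=info or r.camera_info(n);K,R,t=[np.array(i[k],float) for k in("K","R","t")]
    p=(K@(R@np.atleast_2d(X).T+t[:,None])).T;return p[:,:2]/p[:,2:]
def tri(a,ua,b,ub):
    c1,d1=ray(a,ua);c2,d2=ray(b,ub);d1=d1[0];d2=d2[0]
    s=np.linalg.lstsq(np.c_[d1,-d2],c2-c1,rcond=None)[0]
    p,q=c1+s[0]*d1,c2+s[1]*d2;return (p+q)/2,np.linalg.norm(p-q)
E
python3 - <<'E'
from h import *
s=cv2.imread("pics/s0.png");t=cv2.imread("pics/t0.png")
# rail top, bright in top view
m=np.zeros(t.shape[:2],np.uint8);m[165:265,285:325]=(t[165:265,285:325].min(2)>130)*255
c=max(cv2.findContours(m,0,2)[0],key=cv2.contourArea);bx=cv2.minAreaRect(c);pts=cv2.boxPoints(bx)
W=onz("top",pts,.068);print(bx,W.round(4).tolist(),np.linalg.norm(W-np.roll(W,1,0),axis=1).round(4))
f=lambda im,x,y,w,h,k:cv2.resize(im[y:y+h,x:x+w],None,fx=k,fy=k,interpolation=cv2.INTER_CUBIC)
A=f(t,125,170,90,75,4.4);B=f(s,280,120,90,75,4.4);C=f(t,280,165,125,105,3.17);D=f(s,95,180,125,105,3.17)
h=lambda a:cv2.resize(a,(396,298 if False else int(a.shape[0]*396/a.shape[1])))
A,B,C,D=map(h,(A,B,C,D));H=max(A.shape[0],B.shape[0]);
cv2.imwrite("pics/m0.png",np.vstack([np.hstack([A,B])[:280],np.hstack([C,D])[:318]]))
print(A.shape,C.shape)
E
```

```text
((306.325927734375, 213.9412384033203), (10.968968391418457, 74.10807800292969), 1.5481575727462769) [[0.4526, 0.0383, 0.068], [0.6266, 0.003, 0.068], [0.6219, -0.023, 0.068], [0.4481, 0.0133, 0.068]] [0.0253 0.1775 0.0264 0.1776]
(330, 396, 3) (333, 396, 3)
```

View pics/m0.png

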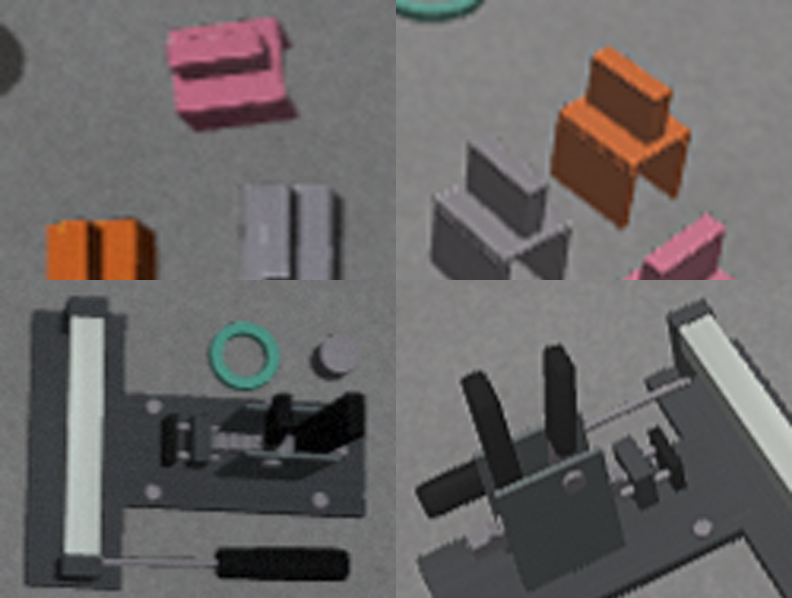

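```bash
cat >> h.py <<'E'
from scipy.spatial.transform import Rotation as Ro
TH=-0.203; C0=np.array([.5373,.0079,0.])
PX=np.array([np.cos(TH),np.sin(TH),0]);PY=np.array([-np.sin(TH),np.cos(TH),0])
def P(x,y,z): return C0+x*PX+y*PY+np.array([0,0,z])
def quat(ang,flip=False):
    # jaw axis (tool x) at heading ang, tool y down
    ang=ang+np.pi*flip
    x=np.array([np.cos(ang),np.sin(ang),0]);y=np.array([0,0,-1.]);return Ro.from_matrix(np.c_[x,y,np.cross(x,y)]).as_quat()
E
python3 - <<'E'
from h import *
i=r.camera_info("wrist");print("cam",(-np.array(i["R"]).T@i["t"]).round(3), Ro.from_quat(r.read_eef_rot()).as_matrix().round(3).tolist())
print(proj("top",[P(0,0,.068),P(0,-.13,.1),P(0,-.065,.055),P(0,-.17,.185)]).round(1), proj("scene",[P(0,-.065,.055),P(0,-.17,.185)]).round(1))
b=onz("top",[[190,225]],.051)[0];print("b",b)
for fl in(0,1):
    q=quat(TH+np.pi/2,fl); print(fl,[None if j is None else np.round(j,2) for j in (r.inverse_kinematics(p,q) for p in([b[0],b[1],.28],P(0,0,.2),P(0,-.146,.2)))])
E
```

```text
cam [0.098 0.596 0.373] [[0.286, -0.001, -0.958], [0.958, -0.002, 0.286], [-0.002, -1.0, 0.0]]
[[306.3 213.2]
 [365.1 213.7]
 [332.9 215.6]
 [395.3 207.5]] [[179.4 235.5]
 [116.3 214.4]]
b [0.55311211 0.28463284 0.051     ]
0 [array([ 0.39,  0.18,  1.38,  0.  ,  1.58, -0.97]), array([-0.08, -0.01,  1.73,  0.  ,  1.42, -1.45]), array([-0.36, -0.04,  1.76,  0.  ,  1.42, -1.73])]
1 [array([ 0.39,  0.18,  1.38, -0.  ,  1.58,  2.17]), array([-0.08, -0.01,  1.73, -0.  ,  1.42,  1.69]), array([-0.36, -0.04,  1.76, -0.  ,  1.42,  1.42])]
```

```bash
python3 - <<'E'
from h import *
r.move_ptp([.553,.285,.25],quat(TH+np.pi/2))
i=r.camera_info("wrist");a=r.camera("wrist");np.save("w1.npy",i,allow_pickle=True)
cv2.imwrite("pics/w1.png",a[:,:,::-1]);cv2.imwrite("pics/w1b.png",cv2.resize(a[:,:,::-1],(768,576)))
print(r.read_t(),r.read_tool_pos(),proj("wrist",[[.553,.285,.0],[.553,.285,.086]]))
E
```

```text
1.9 [0.55239083 0.28612108 0.25007733] [[256.31138406 153.9642546 ]
 [256.27743333 173.66301986]]
```

View pics/w1b.png

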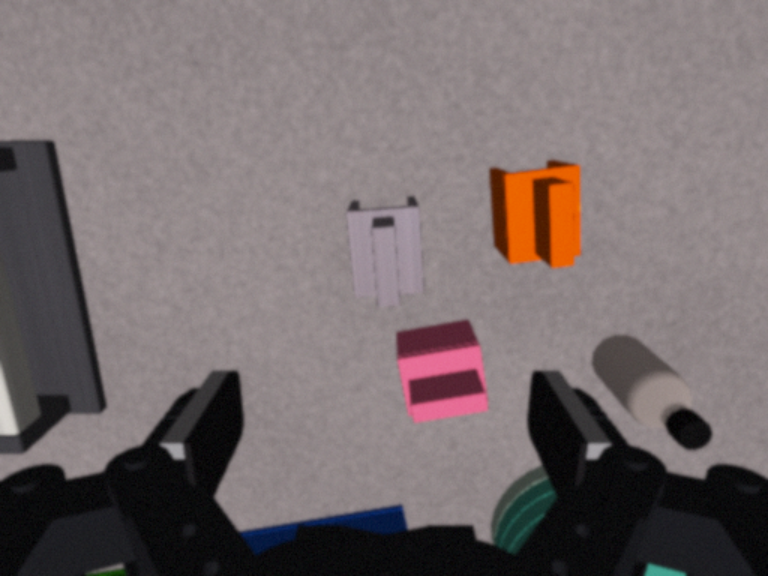

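```bash
python3 - <<'E'
from h import *
i=np.load("w1.npy",allow_pickle=True).item()
q=np.array([[373,228],[396,228],[399,306],[378,307]])/1.5
W=onz("wrist",q,.086,i);print(W.round(4).tolist(),W.mean(0),np.linalg.norm(W-np.roll(W,1,0),axis=1).round(4))
B=onz("wrist",np.array([[350,210],[419,206],[424,291],[356,294]])/1.5,.051,i);print(B.round(4).tolist(),B.mean(0),np.linalg.norm(B-np.roll(B,1,0),axis=1).round(4))
for w in(W,B):
  d=(w[3]-w[0]+w[2]-w[1]);print("ang",np.arctan2(d[1],d[0]))
print("orange bridge",onz("wrist",np.array([[505,172],[578,165],[580,255],[511,262]])/1.5,.051,i).round(3).tolist())
print("orange base left",onz("wrist",np.array([[490,168],[496,240],[511,262]])/1.5,.0,i).round(3).tolist())
print("pink near",onz("wrist",np.array([[397,330],[470,321]])/1.5,.0,i).round(3).tolist(),onz("wrist",np.array([[399,357],[478,346]])/1.5,.051,i).round(3).tolist())
print(proj("top",W).round(1).tolist(),proj("scene",W).round(1).tolist())
E
```

```text
[[0.5324, 0.2823, 0.086], [0.5351, 0.2955, 0.086], [0.5832, 0.2878, 0.086], [0.5813, 0.2751, 0.086]] [0.5580055  0.28517983 0.086     ] [0.0494 0.0135 0.0487 0.0129]
[[0.5246, 0.2679, 0.051], [0.531, 0.3123, 0.051], [0.5889, 0.3051, 0.051], [0.5817, 0.2591, 0.051]] [0.55656534 0.28610873 0.051     ] [0.0578 0.0448 0.0583 0.0466]
ang -0.15234763746154886
ang -0.13753835433041914
orange bridge [[0.521, 0.37, 0.051], [0.526, 0.415, 0.051], [0.585, 0.412, 0.051], [0.58, 0.366, 0.051]]
orange base left [[0.523, 0.37, 0.0], [0.577, 0.367, 0.0], [0.597, 0.376, 0.0]]
pink near [[0.635, 0.278, 0.0], [0.639, 0.338, 0.0]] [[0.634, 0.279, 0.051], [0.637, 0.335, 0.051]]
[[189.6, 231.4], [183.7, 231.1], [184.7, 210.2], [190.3, 210.2]] [[296.5, 152.3], [301.1, 150.3], [314.1, 162.0], [309.7, 164.1]]
```

The grey bracket sits with its fin centre at (0.5575, 0.2855) and heading -0.147. The measured fin is 49×13 mm and the bridge 58×46 mm, which match the given sizes. Grasping it now.

```bash
python3 - <<'E'
from h import *
q=quat(-.147+np.pi/2);b=np.array([.5575,.2855])
r.command_gripper(.6,40)
r.move_ptp([*b,.15],q)
print(r.move_linear([*b,.078],velocity=.08,contact_N=8),r.read_tool_pos())
r.command_gripper(0.0,40);print("w",r.read_grip_width(),r.read_wrist_force())
r.move_linear([*b,.21],velocity=.12)
print(r.read_t(),r.read_grip_width(),r.read_wrist_force(),r.read_tool_pos())
r.move_ptp(P(0,.0,.21),quat(TH+np.pi/2))
a=r.camera("wrist");s=r.camera("scene");np.save("w2.npy",r.camera_info("wrist"),allow_pickle=True)
cv2.imwrite("pics/w2.png",a[:,:,::-1]);cv2.imwrite("pics/s2.png",s[:,:,::-1])
k=cv2.resize(s[60:260,90:290,::-1],(396,396));cv2.imwrite("pics/m2.png",np.hstack([cv2.resize(a[:,:,::-1],(396,297)),k[:297]]))
print(r.read_t(),r.read_tool_pos())
E
```

```text
False [0.55800058 0.28571496 0.07869348]
w 0.15832779825767654 [ 0.38366325 -0.88135573  4.12960516]
5.5333 0.15385083901303706 [-0.35074997 -0.52364931 -1.8436433 ] [0.55690059 0.285285   0.20864671]
6.7083 [0.53759095 0.00926183 0.20998992]
```

View pics/m2.png

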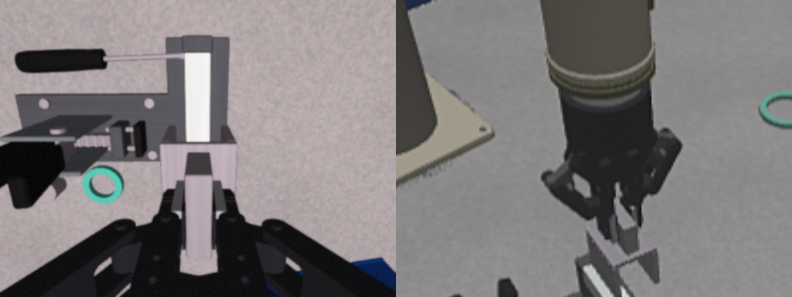

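The grip is square: the legs are centred at column 199 and the rail at column 198 of the montage. The screwdriver only touches the far rail end. Next I refine the rail line from this wrist picture, then lower.

```bash
python3 - <<'E'
from h import *
i=np.load("w2.npy",allow_pickle=True).item();a=cv2.imread("pics/w2.png")
m=np.zeros(a.shape[:2],np.uint8);m[60:185,225:290]=(a[60:185,225:290].min(2)>215)*255
c=max(cv2.findContours(m,0,2)[0],key=cv2.contourArea);ys=c[:,0,1];rows=np.arange(ys.min()+8,ys.max()-8)
L=[];R=[]
for y in rows:
    x=np.flatnonzero(m[y]);L.append([x.min(),y]);R.append([x.max()+1,y])
l=onz("wrist",L,.068,i);rr=onz("wrist",R,.068,i);M=(l+rr)/2
k=np.polyfit(M[:,0],M[:,1],1);print("width",np.linalg.norm(l-rr,axis=1).mean(),"ang",np.arctan(k[0]),"y at C0x",np.polyval(k,C0[0]),C0)
print("end",M[0])
E
```

```text
width 0.023772576787144225 ang -0.1992269598696753 y at C0x 0.008000643802937552 [0.5373 0.0079 0.    ]
end [0.45809891 0.02396829 0.068     ]
```

```bash
python3 - <<'E'
from h import *
q=quat(TH+np.pi/2)
r.move_linear(P(0,0,.14),q,velocity=.1)
print(r.read_tool_pos(),r.read_wrist_force())
print(r.move_linear(P(0,0,.098),velocity=.05,contact_N=5),r.read_tool_pos(),r.read_wrist_force())
p=r.read_tool_pos()
r.command_gripper(.35,40)
print(r.read_wrist_force())
r.move_linear(P(0,0,.20),velocity=.12)
s=r.camera("scene");a=r.camera("wrist");i=r.camera_info("wrist")
cv2.imwrite("pics/s3.png",s[:,:,::-1]);cv2.imwrite("pics/w3.png",a[:,:,::-1])
k=cv2.resize(s[130:310,80:280,::-1],(396,356));cv2.imwrite("pics/m3.png",np.hstack([cv2.resize(a[:,:,::-1],(396,297)),k[:297]]))
print(r.read_t(),r.read_tool_pos())
E
```

```text
[0.53776686 0.00788105 0.14063645] [-0.01146286 -0.09639678 -1.3611792 ]
True [0.53656746 0.00786927 0.10133496] [ 0.82130591 -1.26981669  3.70016221]
[-0.53326996 -0.14215495 -0.15637049]
9.6583 [0.53656465 0.0079634  0.19866667]
```

View pics/m3.png

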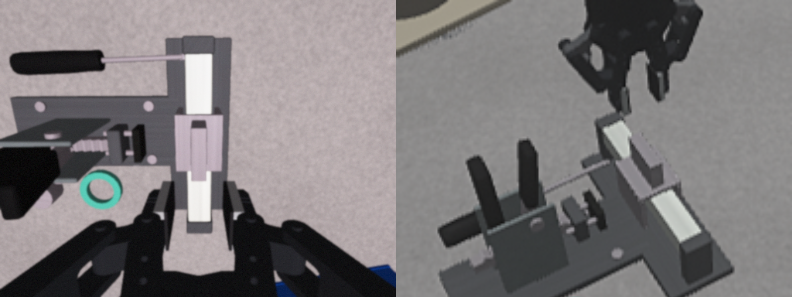

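The bracket hangs upright over mid-rail, opposite the pad (wrist montage bracket at 199,142, pad at 140,140). For the trigger I'll straddle it with the gripper fully open and pull with the rail-side finger's inner pad. The other finger stays clear behind the handle. First stroke, with force logging:

```bash
cat >> h.py <<'E'
def y_press(): return float((r.read_tool_pos()-C0)@PY)
def f_press(): return float(np.array(r.read_wrist_force())@PY)
ZT=.152
E
python3 - <<'E'
from h import *
q=quat(TH+np.pi/2)
r.move_linear(P(0,0,.25),velocity=.2)
r.command_gripper(1.0,60)
r.move_linear(P(0,-.1425,.25),q,velocity=.2)
print(r.move_linear(P(0,-.1425,ZT),velocity=.12,contact_N=8),r.read_tool_pos(),r.read_grip_width(),r.read_t())
f0=np.array(r.read_wrist_force());print(f0)
for y in np.arange(-.148,-.192,-.004):
    c=r.move_linear(P(0,y,ZT),velocity=.05,contact_N=15);f=f_press()
    print(round(y,4),round(y_press(),4),round(f,2),c)
    if c or f>18: break
a=r.camera("wrist");np.save("w4.npy",r.camera_info("wrist"),allow_pickle=True);s=r.camera("scene")
cv2.imwrite("pics/w4.png",a[:,:,::-1]);cv2.imwrite("pics/s4.png",s[:,:,::-1])
k=cv2.resize(s[130:310,80:280,::-1],(396,356));cv2.imwrite("pics/m4.png",np.hstack([cv2.resize(a[:,:,::-1],(396,297)),k[:297]]))
print(r.read_t())
E
```

```text
False [ 0.50918825 -0.13178338  0.15292943] 0.9989681765312279 12.475
[-0.18200347  0.46007841  0.31139045]
-0.148 -0.1485 0.68 False
-0.152 -0.1523 0.27 False
-0.156 -0.156 1.46 False
-0.16 -0.16 1.95 False
-0.164 -0.1639 3.9 False
-0.168 -0.1674 5.85 False
-0.172 -0.171 6.45 False
-0.176 -0.1746 9.47 False
-0.18 -0.1752 25.3 False
14.8333
```

View pics/m4.png

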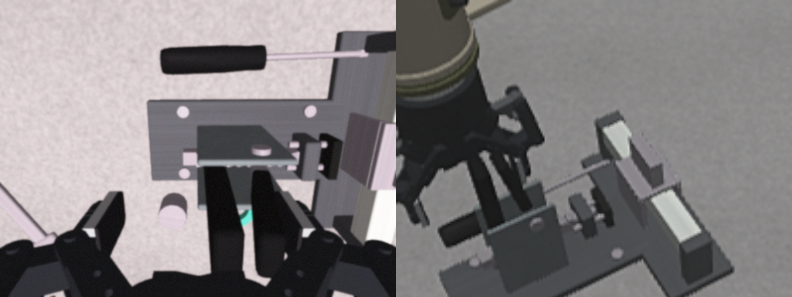

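The finger pulls the trigger to its stop (rest contact at y ≈ -0.155, stop at -0.175). The pad is visible at about (330,155) in the wrist montage, with a clear gap to the bracket. I'll pump on and log force and pad position.

```bash
cat >> h.py <<'E'
def pad(im,info):
    """press-y of pad face, from black pad blob (BGR) in wrist view, top at z=.069"""
    g=im.max(2);m=np.zeros(g.shape,np.uint8);m[165:245,390:]=(g[165:245,390:]<38)*255
    c=max(cv2.findContours(m,0,2)[0],key=cv2.contourArea);x,y,w,h=cv2.boundingRect(c)
    W=onz("wrist",[[x+w,y+h/2],[x,y+h/2]],.069,info);return (x,y,w,h),((W-C0)@PY).round(4)
def snap(name):
    i=r.camera_info("wrist");a=r.camera("wrist")[:,:,::-1].copy();cv2.imwrite(f"pics/{name}.png",a);np.save(f"{name}.npy",i,allow_pickle=True);return pad(a,i)
def stroke(y1,step=.005,fmax=13,v=.05):
    y=-.155;out=[]
    r.move_linear(P(0,y,ZT),velocity=.08)
    while y>y1:
        y=max(y-step,y1);r.move_linear(P(0,y,ZT),velocity=v);f=f_press();out.append((round(y_press(),4),round(f,1)))
        if f>fmax: break
    return out
E
python3 - <<'E'
from h import *
a=cv2.imread("pics/w4.png");i=np.load("w4.npy",allow_pickle=True).item()
print(a[205,380:460].max(1).tolist());print(pad(a,i))
for n in range(2):
    r.move_linear(P(0,-.147,ZT),velocity=.08)
    print(stroke(-.1765),snap(f"p{n}"),round(r.read_t(),2))
E
```

```text
[89, 98, 115, 153, 189, 188, 136, 70, 47, 41, 41, 43, 58, 82, 96, 108, 119, 122, 120, 116, 123, 120, 125, 121, 124, 121, 120, 122, 119, 123, 120, 114, 97, 62, 33, 19, 16, 8, 17, 19, 16, 16, 13, 10, 16, 14, 16, 16, 23, 28, 30, 37, 36, 36, 38, 35, 44, 37, 41, 60, 89, 95, 86, 79, 78, 78, 80, 77, 76, 77, 78, 79, 81, 82, 82, 78, 76, 81, 76, 79]
((413, 173, 29, 58), array([-0.0526, -0.0718]))
[(-0.1602, 2.7), (-0.1649, 3.6), (-0.1694, 5.7), (-0.1741, 8.0), (-0.1747, 10.1)] ((425, 173, 31, 58), array([-0.0435, -0.064 ])) 16.94
[(-0.1601, 3.9), (-0.1649, 4.0), (-0.1694, 7.1), (-0.1741, 6.4), (-0.1747, 11.4)] ((437, 173, 33, 58), array([-0.0342, -0.0561])) 19.01
```

```bash
python3 - <<'E'
from h import *
r.move_linear(P(0,-.147,ZT),velocity=.08)
print(stroke(-.1765),snap("p3"),round(r.read_t(),2))
r.move_linear(P(0,-.147,ZT),velocity=.08)
print(f_press())
print(stroke(-.1755,step=.003,fmax=12.5),snap("p4"),round(r.read_t(),2))
s=r.camera("scene")[:,:,::-1];w=cv2.imread("pics/p4.png");w3=cv2.imread("pics/p3.png")
f=lambda a:cv2.resize(a[140:260,352:512],(396,297),interpolation=2)
cv2.imwrite("pics/m5.png",np.vstack([np.hstack([f(w3),f(w)]),np.hstack([cv2.resize(w,(396,297)),cv2.resize(s[180:280,140:273],(396,297),interpolation=2)])]))
E
```

```text
[(-0.1601, 3.7), (-0.1649, 2.9), (-0.1694, 6.5), (-0.1741, 7.5), (-0.1747, 11.8)] ((450, 172, 34, 59), array([-0.025 , -0.0475])) 21.07
0.1991715767197479
[(-0.1583, 1.6), (-0.1609, 4.2), (-0.1639, 3.5), (-0.1667, 4.5), (-0.1692, 7.9), (-0.172, 8.8), (-0.1742, 9.4)] ((458, 172, 35, 59), array([-0.0187, -0.0418])) 23.64
```

View pics/m5.png

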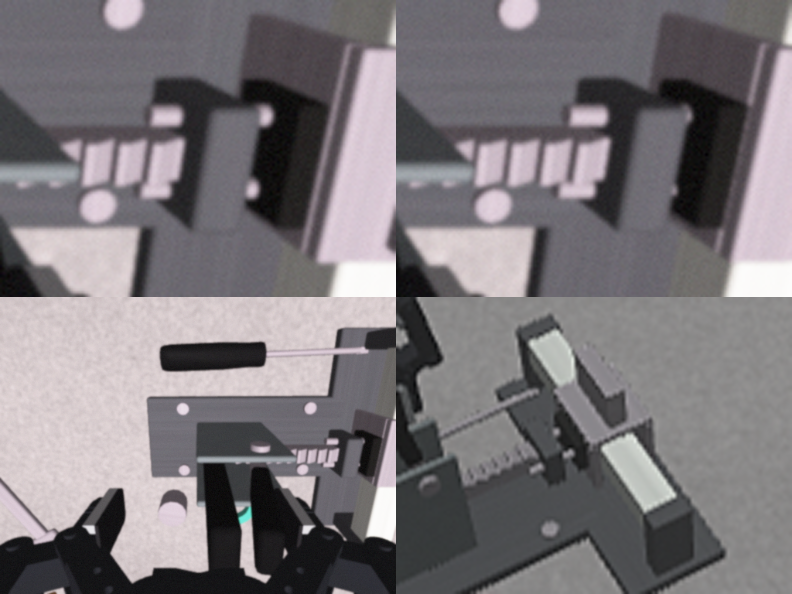

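```bash
cat >> h.py <<'E'
def edges(im):
    """subpixel columns: jaw-block front edge, pad front edge (mean over rows 198..216)"""
    g=im.max(2)[198:217].astype(float);g=cv2.GaussianBlur(g,(1,5),0);J=[];F=[]
    for row in g:
        d=[x for x in range(395,508) if row[x]<=65<row[x-1] and row[x+3]<45 and row[x-5]>85]
        if not d: continue
        x=d[0];J.append(x-(65-row[x])/(row[x-1]-row[x]))
        e=next((k for k in range(x+8,511) if row[k]<=58<row[k+1]),None)
        if e: F.append(e+(58-row[e])/(row[e+1]-row[e]))
    return round(np.median(J),2),round(np.median(F),2),len(J),len(F)
E
python3 - <<'E'
from h import *
for n in("w4","p0","p1","p3","p4"):
    a=cv2.imread(f"pics/{n}.png");i=np.load(f"{n}.npy",allow_pickle=True).item();c=-np.array(i["R"]).T@i["t"];print(n,edges(a),((c-C0)@PY).round(4))
print(a[207,440:505].max(1).tolist())
E
```

```text
w4 (np.float64(413.61), np.float64(438.5), 19, 19) -0.1771
p0 (np.float64(399.79), np.float64(452.62), 19, 19) -0.1759
p1 (np.float64(412.78), np.float64(466.2), 19, 19) -0.1759
p3 (np.float64(425.76), np.float64(479.05), 19, 19) -0.1759
p4 (np.float64(437.57), np.float64(488.16), 19, 19) -0.1753
[41, 43, 42, 40, 49, 62, 85, 99, 106, 111, 116, 116, 115, 114, 116, 116, 115, 118, 118, 117, 118, 116, 118, 115, 107, 85, 51, 24, 11, 15, 17, 15, 20, 19, 17, 16, 15, 22, 30, 33, 36, 37, 38, 38, 36, 37, 42, 42, 54, 77, 85, 79, 79, 83, 100, 139, 182, 210, 220, 222, 220, 215, 214, 219, 218]
```

Jaw advance on this stroke was about 8.7 mm and the pad moved about 6.8 mm before stopping at the bracket, so the pad is about 2 mm in. I'll finish this stroke to click the tooth, release, and squeeze gently in 1 mm steps.

```bash
python3 - <<'E'
from h import *
r.move_linear(P(0,-.1765,ZT),velocity=.03);print("stop",y_press(),f_press(),snap("p5")[0],edges(cv2.imread("pics/p5.png"))[:2])
r.move_linear(P(0,-.147,ZT),velocity=.08);r.sleep(.2)
print("free",snap("p6")[0],edges(cv2.imread("pics/p6.png"))[:2],f_press())
r.move_linear(P(0,-.158,ZT),velocity=.05)
for y in np.arange(-.159,-.1652,-.001):
    r.move_linear(P(0,y,ZT),velocity=.02);r.sleep(.1);f=np.mean([f_press() for _ in range(3)])
    b=snap("p7")[0];e=edges(cv2.imread("pics/p7.png"))[:2];i=r.camera_info("wrist");c=(-np.array(i["R"]).T@i["t"]-C0)@PY
    print(round(y,4),round(y_press(),4),round(f,1),b,[float(v) for v in e],round(c,4),"rel",round(e[1]-e[0],2))
    if f>10.5: break
print(r.read_t())
E
```

```text
stop -0.1747410480577623 12.33917881364915 (459, 172, 34, 59) (np.float64(438.51), np.float64(488.51))
free (422, 173, 29, 58) (np.float64(426.83), np.float64(448.32)) 0.20511967048549173
-0.159 -0.1589 1.6 (438, 173, 31, 59) [416.31, 465.76] -0.1596 rel 49.45
-0.16 -0.1599 4.1 (439, 173, 32, 59) [417.74, 467.14] -0.1607 rel 49.4
-0.161 -0.1607 5.7 (440, 173, 32, 59) [418.9, 468.33] -0.1615 rel 49.43
-0.162 -0.1616 6.7 (442, 173, 31, 59) [420.68, 469.57] -0.1624 rel 48.89
-0.163 -0.1625 7.2 (443, 173, 32, 59) [422.49, 470.99] -0.1634 rel 48.5
-0.164 -0.1635 7.3 (444, 173, 32, 59) [424.26, 472.3] -0.1643 rel 48.04
-0.165 -0.1644 7.7 (445, 173, 32, 58) [426.04, 473.56] -0.1653 rel 47.52
27.925
```

Pad compression from the image is about 4.0 mm (the jaw-pad column span fell from 53.3 to 47.5 px at about 1.45 px/mm). I'll go on to about 5.5 mm, which is a span of about 45.3 px.

```bash
python3 - <<'E'
from h import *
for y in np.arange(-.166,-.1725,-.001):
    r.move_linear(P(0,y,ZT),velocity=.02);r.sleep(.2);f=np.mean([f_press() for _ in range(3)])
    b=snap("p8")[0];e=edges(cv2.imread("pics/p8.png"))[:2]
    print(round(y,4),round(y_press(),4),round(f,1),b,[float(v) for v in e],"rel",round(e[1]-e[0],2))
    if f>12 or e[1]-e[0]<45.4: break
print(r.read_t())
s=r.camera("scene")[:,:,::-1];w=cv2.imread("pics/p8.png");w3=cv2.imread("pics/p3.png")
fc=lambda a,x:cv2.resize(a[140:260,x:x+160],(396,297),interpolation=2)
cv2.imwrite("pics/m6.png",np.vstack([np.hstack([fc(w3,352),fc(w,338)]),np.hstack([cv2.resize(w,(396,297)),cv2.resize(s[180:280,140:273],(396,297),interpolation=2)])]))
E
```

```text
-0.166 -0.1653 7.7 (447, 172, 32, 59) [427.94, 475.03] rel 47.09
-0.167 -0.1662 8.2 (448, 173, 32, 58) [429.84, 476.34] rel 46.5
-0.168 -0.1669 8.7 (449, 173, 33, 58) [431.0, 477.19] rel 46.19
-0.169 -0.1674 11.2 (449, 172, 33, 59) [431.89, 477.47] rel 45.58
-0.17 -0.168 14.0 (450, 172, 33, 59) [432.97, 478.35] rel 45.38
30.425
```

View pics/m6.png

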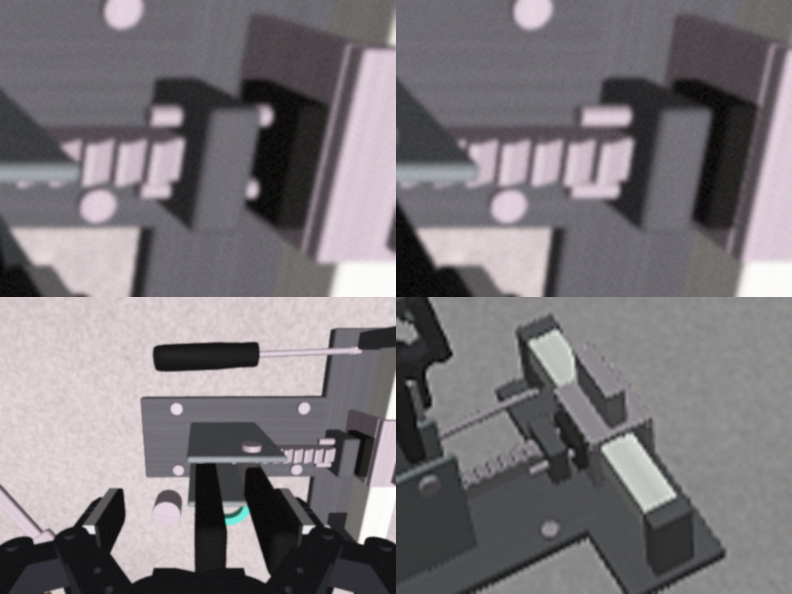

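The pad is flat on the bracket, with the jaw-pad gap about half closed (crop block edge at about 708, pad front at about 750). The bracket is upright and square on the rail. I'll check that it stays steady, then hand in.

```bash
python3 - <<'E'
from h import *
r.sleep(1.2)
snap("p9");e=edges(cv2.imread("pics/p9.png"))[:2]
print(y_press(),f_press(),e,"rel",e[1]-e[0],r.read_grip_width(),r.read_t())
if 43.5<e[1]-e[0]<47: r.close_job();print("handed in")
E
```

```text
-0.16799173109724552 14.054223206870432 (np.float64(433.01), np.float64(478.4)) rel 45.389999999999986 0.9982767686029387 31.725
the job is handed in; nothing more can be done
handed in
```

The steel (grey) bracket hangs upright over mid-rail, opposite the pad, and I let go of it there. I handed the job in at 31.7 s with the trigger still held squeezed. I pumped the trigger with the rail-side finger: five full squeezes, each after a full return, then one gentle partial squeeze that I held.

- **Bracket:** The pictures show it upright, square and centred, and the pad face stopped about 18.7 mm from the rail's centre line against the expected 19 mm.
- **Pad compression:** The images put it at about 5.4 mm, roughly half of its 11 mm.
- **Hold:** Over a 1.2 s check before handing in, the finger position and the 14 N push did not change.
- **Disagreement:** Force was a weaker check. The 14 N reading gives a compression anywhere from about 4 mm to nearly 8 mm, because I think the contact point on the lever slid lower near the end and so needed more force. The pad was not fully in by the image measurement, so I went by the images.

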